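Draw the bottom shim from the magazine and lay it on the riser

ROBOT

A 6-joint arm with a two-finger parallel gripper is mounted at the origin on the work surface. World frame = base frame: x ahead of the robot, y to its left, z up, the work surface at z = 0. Lengths are in m, angles in rad, forces in N, time in s.
With the tool pointing down it reaches from about 0.325 to 0.775 m from the base axis. Payload 5.5 kg.
Tool frame: the origin (TCP) lies midway between the tips of the shut fingers; the grasp point (between the pads) lies 19 mm behind it; z points along the fingers, y is the direction in which the jaws open and shut (so a half turn about z gives the same grasp; the last joint's range is limited). The gripper opens to 88 mm and grips with 3 to 60 N. Pads are 20 mm wide; open, the fingers measure 115 mm over their backs; the gripper's body (75 mm by 178 mm) begins 61 mm behind the grasp point.
Start: joints at [-1.188, 0.091, 1.231, -0, 1.82, -0.057], TCP at [0.255, -0.543, 0.223] pointing down, gripper open.
Joint ranges: [-2.87, 2.87], [-0.86, 2.18], [0.17, 2.46], [-1.51, 4.65], [0.06, 2.69], [-2.65, 2.65]. Speed limits (rad/s): [2.57, 2.57, 3.01, 3.14, 3.14, 3.14].

INTERFACE

Orientations are given as a unit quaternion [w, x, y, z].
In Python, from rig import arm gives the robot as it stands. The module is installed in compiled form; this text tells all that it offers. Calls block until the motion is done:
- arm.goto(position, orientation): joint-space move of the TCP to a pose.
- arm.move_straight(position, rotation=None, vel=0.15): straight line of the TCP; rotation=None keeps the orientation; vel is the mean speed in m/s.
- arm.move_joints(angles): joint-space move.
- arm.move_gripper(opening, f_grip=None): finger opening in m; f_grip is the grip in N (None keeps the last); returns when the fingers have stopped.
- arm.sleep(seconds).
- arm.ik(position, orientation): joint angles nearest the present ones, or None.
- arm.observe(): the state.
- arm.capture(name): name is "scene" or "top" or "wrist"; returns the picture (400x640x3 uint8, red, green, blue); there is no depth.
- arm.get_calibration(name): a dict with "K" (3x3 intrinsics, pixels), "k1" (the pictures are not rectified: a ray, as slopes to the right and down, at radius r is drawn at 1 + k1 r^2 times it, then the intrinsics apply), "R" (3x3) and "t" (3): a world point X has camera coordinates R X + t. Camera axes: x right, y down, z forward; pixel columns grow to the right and rows downward; lengths in m; the calibration is good to about 2 mm. A picture is of the moment at which its call begins: read the wrist's pose just before it. get_calibration takes no time and is no camera call; for the wrist camera it gives the pose at the moment of the call.
A pose or a line that the arm cannot do raises arm.MotionError and nothing moves.
- arm.sign_off(): hands the job in, once; it reports no verdict.
The state is a dict: "t": time; "joint_pos": joint angles; "dq": joint speeds; "effort": joint torques, N m; "eef_pos": TCP position; "orientation": TCP orientation; "force": force on the tool from outside, world axes, zero at the start; "wrist_torque": the same for the moment, N m; "width": finger opening in m.
Only numpy, scipy, OpenCV 4.12 (cv2) and the standard library are available. Lean on these libraries where they do the work, as an engineer would, in place of code of your own. Each camera call takes 0.05 s, during which the arm holds its last target. There are 200 camera calls.

TASK

Of the two open-topped shim magazines, use the larger one, which holds the wide, thick shims with two holes each: take hold of the tab of its bottom shim, draw that shim straight out of the front (the side towards the robot) so that the shims above drop home inside, and leave those in the magazine. Then lower the drawn shim (do not drop it) onto the plain rectangular steel riser block and leave it lying flat, centred and square on the block's top, the shim's long side along the block's long side.

Things in the scene. Friction and masses are not known exactly. Their poses are not given: they have to be found in the camera images.
- shim_low: Shim to draw, lowest of 3: aluminium plate 55 (x) by 90 (y) by 10 mm, two dark holes; flat tab 20 wide at y=-32, from the -x edge (x=-27.5) to x=-75.5. The tab's outer 40 mm stand free before the magazine, 30 mm above the bench: the only tab at the front. Origin: centre of the 55x90 body's underside, tab not counted; z up. 0.12-0.2 kg.
- shim_mid: Shim lying on shim_low, with a third, same shim on top. Same plate as shim_low, 55 by 90 by 10 mm with a 20 by 48 mm tab, but turned half round (as is the third), so that its tab sticks out through the magazine's back. It must drop 10 mm and stay in the magazine. Origin: centre of the 55x90 body's underside, tab not counted; z up.
- magazine: Fixed grey open-topped box 70 (x) by 105 (y), 66 mm high, with the thick shims; floor 30 mm up, 1.5 mm play round them. Origin: centre of its underside. Front (-x, towards the robot) at x=-35: its wall starts 13.5 mm above the floor, so only the bottom shim slides out, along -x; a slot in the back lets the upper tabs out. A smaller, lower box with one-hole 5 mm shims is not used.
- riser_seat (a point): Centre of the top of the riser: plain rectangular steel block 65 (x) by 100 (y) by 30 mm high, fixed to the bench, two dark holes in its top. This point is 30 mm above the bench; y runs along the 100 mm side, z up. shim_low's origin goes here, its y along this y, tab pointing either way and overhanging the edge.
Things that resemble listed ones, but are neither listed nor needed, are in the scene too. What is shaped like the magazine but brown or turquoise is not meant.

How it is judged:
By the outcome, as a careful person would: the job done as asked, in the order asked, and still so for the second after the job is handed in, with the robot touching nothing.
It also fails if it takes over 45 s, if anything falls off the work surface, if the arm or the gripper's body presses on something with over 40 N, if the wrist force passes 120 N, or if a joint passes its speed limit or range.

## Working session

There is one attempt and no reset: what is moved stays moved. The work goes in short steps, each a Python script; the robot and the scene stay as the last script left them, time stands still between calls to the robot, and variables do not carry over. Pictures are saved under pics/ and viewed, about 8 in all and at most 12, crops included, and the job is handed in when it is done.

```bash
mkdir -p pics
cat > h.py <<'E'
from rig import arm
import numpy as np, cv2
def save(n,f):
    im=arm.capture(n); cv2.imwrite(f'pics/{f}.png',im[:,:,::-1]); return im
def ray(c,px):
    K=np.array(c['K']);R=np.array(c['R']);t=np.array(c['t'])
    d=np.array([[c['k1'],0,0,0]],float).ravel()
    p=cv2.undistortPoints(np.array(px,float).reshape(-1,1,2),K,d).reshape(-1,2)
    D=np.c_[p,np.ones(len(p))]@R
    return -R.T@t,D
def plane(c,px,z):
    o,D=ray(c,px); s=(z-o[2])/D[:,2]; return o+s[:,None]*D
def proj(c,X):
    R=np.array(c['R']); r,_=cv2.Rodrigues(R)
    return cv2.projectPoints(np.array(X,float).reshape(-1,1,3),r,np.array(c['t'],float),np.array(c['K']),np.array([c['k1'],0,0,0.]))[0].reshape(-1,2)
E
python3 - <<'E'
from h import *
save('top','top0');save('scene','sc0')
for n in('top','scene','wrist'):
    c=arm.get_calibration(n);print(n,np.round(-np.array(c['R']).T@c['t'],3),np.round(c['R'],2).tolist(),c['K'][0][0],c['k1'])
print(arm.observe())
E
```

```text
top [0.308 0.091 1.016] [[0.02, -1.0, -0.01], [-0.99, -0.02, -0.14], [0.14, 0.01, -0.99]] 401.5609251016963 0.016218301958366932
scene [ 0.997 -0.008  1.049] [[0.18, 0.98, -0.0], [0.85, -0.16, -0.5], [-0.49, 0.09, -0.86]] 394.1983276431476 0.008594407684431931
wrist [ 0.321 -0.513  0.384] [[0.43, -0.9, -0.0], [-0.87, -0.41, 0.26], [-0.24, -0.11, -0.96]] 340.7466340885353 -0.07260337987712322
{'t': 0.1, 'joint_pos': array([-1.18770304e+00,  9.17417144e-02,  1.23174524e+00, -1.52094369e-06,
        1.81978500e+00, -5.67005372e-02]), 'dq': array([ 0.00176213, -0.00280075, -0.00195609, -0.00055963, -0.00105873,
        0.00038419]), 'effort': array([ 4.14502225e-03, -4.47855306e+01, -4.07570958e+01,  7.01476377e-02,
        2.83935486e-02, -9.59249951e-05]), 'eef_pos': array([ 0.25535242, -0.5426642 ,  0.22165643]), 'orientation': array([-8.28370765e-04,  9.75919638e-01,  2.18128758e-01, -1.37147283e-04]), 'force': array([ 0.34480226,  0.23990117, -0.07436191]), 'wrist_torque': array([-0.03552939, -0.0258607 , -0.01026251]), 'width': 0.08740738450983702}
```

View pics/top0.png

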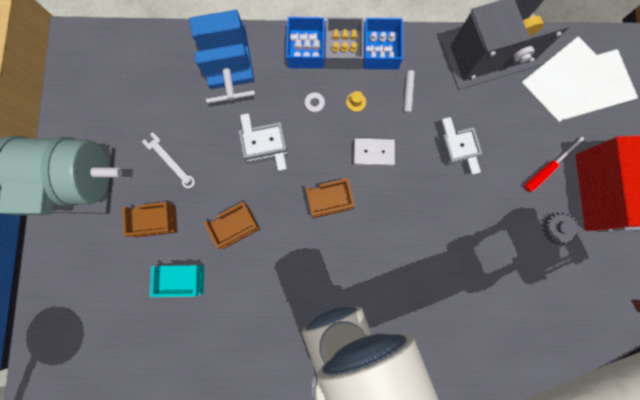

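View pics/sc0.png

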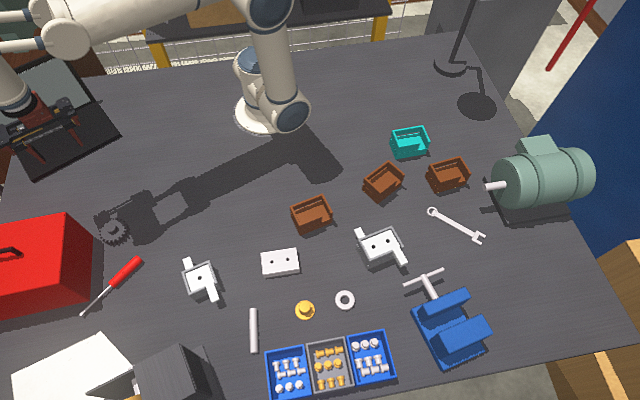

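The top view shows the larger magazine at (263,141), with its front tab at about (280,162) and a back tab at (246,122). The riser is at (375,152). The smaller magazine at (462,145) is not used. The scene view agrees: the magazine is at (380,245) and the riser at (280,262).

```bash
cat >> h.py <<'E'
def quat(yaw,tilt=0):
    # tool down, tool x axis at angle yaw in the world
    return np.array([0,np.cos(yaw/2),np.sin(yaw/2),0])
E
python3 - <<'E'
from h import *
c=arm.get_calibration('top')
print(plane(c,[(263,141)],.066),plane(c,[(280,162),(283,168)],.037),plane(c,[(375,152),(354,164),(396,164)],.03))
M=plane(c,[(263,141)],.066)[0]
for yaw in (0,np.pi):
  for off in(-.1,-.06,0):
    p=[M[0]+off,M[1],.30]; print(yaw,off,arm.ik(p,quat(yaw)))
E
```

```text
[[0.59250608 0.24405712 0.066     ]] [[0.54782445 0.20416439 0.037     ]
 [0.53263346 0.19618271 0.037     ]] [[ 0.5794293  -0.03385937  0.03      ]
 [ 0.54757501  0.01880331  0.03      ]
 [ 0.54932702 -0.08647495  0.03      ]]
0 -0.1 [ 3.98178386e-01 -1.47045421e-02  1.20114834e+00 -4.44089210e-16
  1.95514886e+00  1.96897471e+00]
0 -0.06 [ 3.71673715e-01  8.32075617e-02  1.10098184e+00 -4.44089210e-16
  1.95740325e+00  1.94247004e+00]
0 0 [ 3.37644868e-01  2.38970589e-01  9.28395649e-01 -4.44089210e-16
  1.97422642e+00  1.90844119e+00]
3.141592653589793 -0.1 [ 3.98178386e-01 -1.47045421e-02  1.20114834e+00 -4.44089210e-16
  1.95514886e+00 -1.17261794e+00]
3.141592653589793 -0.06 [ 3.71673715e-01  8.32075617e-02  1.10098184e+00 -4.44089210e-16
  1.95740325e+00 -1.19912261e+00]
3.141592653589793 0 [ 3.37644868e-01  2.38970589e-01  9.28395649e-01 -4.44089210e-16
  1.97422642e+00 -1.23315146e+00]
```

Run:
```python
from h import *
import json
C={}
def shot(n,p):
    arm.goto(p,quat(0)); arm.sleep(.3); c=arm.get_calibration('wrist'); save('wrist',n)
    C[n]={k:np.array(v).tolist() for k,v in c.items()}
shot('wr',[.56,-.034,.2]); shot('wm',[.55,.225,.2])
json.dump(C,open('C.json','w'))
a=cv2.imread('pics/wr.png');b=cv2.imread('pics/wm.png')
cv2.imwrite('pics/both.png',np.vstack([a[:,:],b])[:, :] if 0 else cv2.resize(np.hstack([a,b]),(800,250)))
print(arm.observe()['t'])
```

```text
3.9417
```

View pics/wm.png

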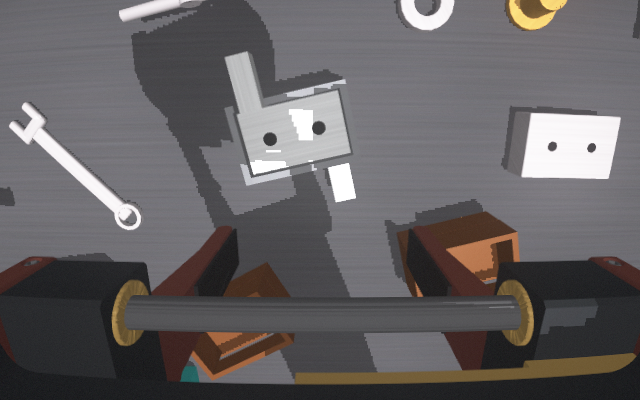

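View pics/wr.png

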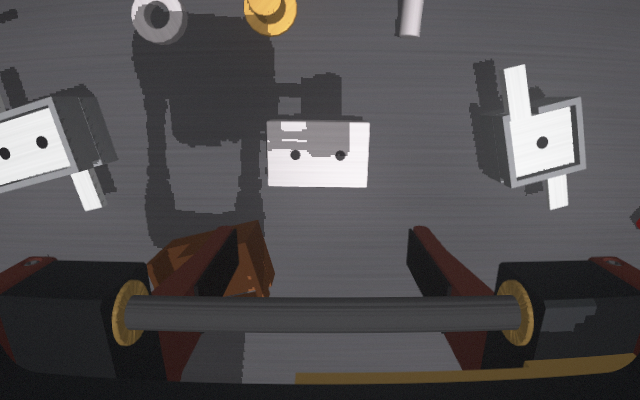

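The wrist views show the magazine's top shim with holes at (270,139) and (319,128), and its front tab at about (327–356, 163–201). The riser's top spans about (267–369, 121–187), with holes at (295,155) and (340,155).

Run:
```python
from h import *
import json
C=json.load(open('C.json'))
a=cv2.imread('pics/wr.png')[105:200,255:385];b=cv2.imread('pics/wm.png')[40:215,215:370]
cv2.imwrite('pics/crop.png',np.hstack([cv2.resize(a,None,fx=3,fy=3,interpolation=0),cv2.resize(cv2.copyMakeBorder(b,0,0,0,0,0),(390,440),interpolation=0)[:285]])[:, :] if 0 else cv2.resize(b,None,fx=3.4,fy=3.4,interpolation=0))
g=cv2.imread('pics/wr.png',0); c=C['wr']
m=np.uint8(g>115)*255; m[:, :255]=0;m[:,385:]=0;m[:105]=0;m[200:]=0
k=max(cv2.findContours(m,0,1)[0],key=cv2.contourArea)
h=cv2.convexHull(k).reshape(-1,2)
r=cv2.minAreaRect(plane(c,h,.03)[:,:2].astype(np.float32)); print('riser',r)
print(cv2.approxPolyDP(h.reshape(-1,1,2),4,True).reshape(-1,2).tolist())
def holes(g,c,x0,x1,y0,y1,z,T):
    s=g[y0:y1,x0:x1]; n,l,st,ce=cv2.connectedComponentsWithStats(np.uint8(s<T))
    P=[ce[i]+[x0,y0] for i in range(1,n) if 30<st[i,4]<260 and st[i,2]<20 and st[i,3]<20]
    W=plane(c,P,z); print(np.round(P,1).tolist(),W.round(4).tolist())
holes(g,c,275,360,140,175,.03,90)
b=cv2.imread('pics/wm.png',0); c=C['wm']
holes(b,c,250,340,110,155,.06,90)
m=np.uint8(b>225)*255; m[:, :322]=0;m[:,362:]=0;m[:158]=0;m[206:]=0
k=max(cv2.findContours(m,0,1)[0],key=cv2.contourArea)
print(cv2.approxPolyDP(k,3,True).reshape(-1,2).tolist())
print('tab',cv2.minAreaRect(plane(c,k,.04)[:,:2].astype(np.float32)))
```

```text
riser ((0.5818292498588562, -0.030280109494924545), (0.10052667558193207, 0.06497819721698761), 89.1728515625)
[[267, 122], [369, 122], [366, 187], [269, 186]]
[[294.8, 154.5], [339.7, 154.8]] [[0.5822, -0.0081, 0.03], [0.5818, -0.0522, 0.03]]
[[318.2, 127.6], [269.6, 138.9]] [[0.6008, 0.2268, 0.06], [0.591, 0.2699, 0.06]]
[[348, 163], [328, 168], [336, 201], [355, 197]]
tab ((0.5466563105583191, 0.2043226957321167), (0.03584647923707962, 0.020065635442733765), 12.504642486572266)
```

View pics/crop.png

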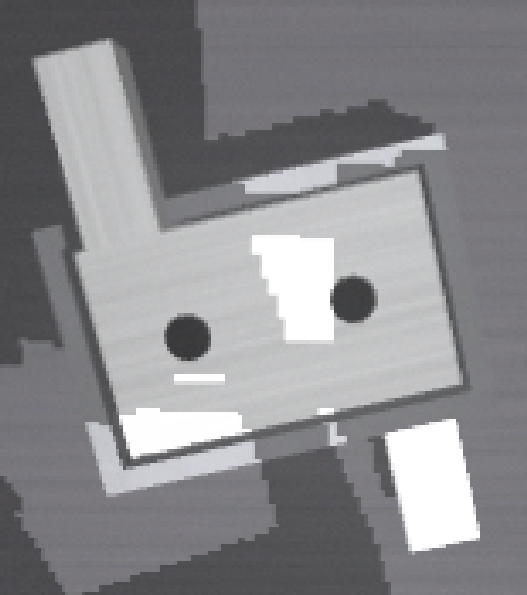

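Run:
```python
from h import *
import json
C=json.load(open('C.json'))
print('bins',plane(C['wm'],[(397,235),(270,265),(295,320)],.05).round(3).tolist())
yaw=np.radians(12.7);q=quat(yaw);u=np.array([np.cos(yaw),np.sin(yaw),0])
g=np.array([.5443,.2038,.016])
arm.move_gripper(.05)
arm.goto(g+[0,0,.1],q); arm.move_straight(g,vel=.12)
print(arm.observe()['eef_pos'],arm.observe()['force'])
arm.move_gripper(.0,50); arm.sleep(.2)
o=arm.observe(); print('grip',o['width'],o['force'],o['t'])
if .017<o['width']<.023:
    for d in (.01,.04,.075):
        arm.move_straight(g-d*u,vel=.05); o=arm.observe(); print(d,o['width'],o['force'].round(2),o['eef_pos'].round(4),o['t'])
    arm.sleep(.2)
    save('top','top1');save('scene','sc1')
a=cv2.imread('pics/top1.png')[90:240,190:390];b=cv2.imread('pics/sc1.png')[180:330,300:500]
cv2.imwrite('pics/d.png',np.hstack([cv2.resize(x,(400,300),interpolation=2) for x in(a,b)]))
```

```text
bins [[0.496, 0.15, 0.05], [0.463, 0.276, 0.05], [0.398, 0.253, 0.05]]
[0.54502302 0.20406864 0.01719844] [ 0.40898108 -0.59412443 -0.24379506]
grip 0.01923523087162204 [-0.45433221  0.11433684  1.83251305] 6.9
0.01 0.01944905937368092 [0.06 0.42 1.81] [0.5343 0.2015 0.0162] 7.25
0.04 0.019785985632144065 [-2.82 -0.89  3.51] [0.5045 0.1948 0.0158] 8.0
0.075 0.019390592573795808 [ 0.07 -0.44 -1.39] [0.4711 0.1873 0.0159] 8.85
```

View pics/d.png

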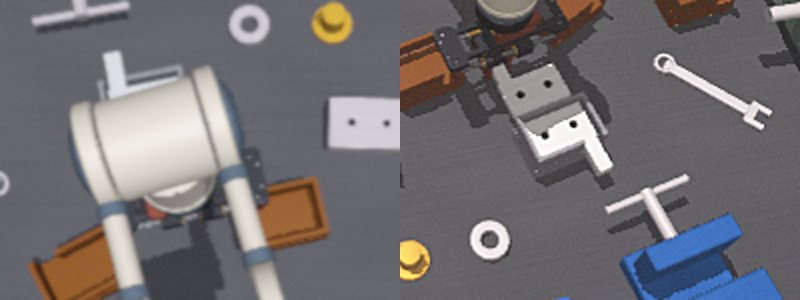

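The shim is out and held: the gripper width is 19.4 mm and the weight about 1.4 N. I'll lift it, move above the riser, and measure the shim in the hand.

Run:
```python
from h import *
import json
arm.move_gripper(0,60)
p=arm.observe()['eef_pos']
arm.move_straight([p[0],p[1],.14],vel=.15)
y=np.radians(-.75);u=np.array([np.cos(y),np.sin(y),0]);v=np.array([-np.sin(y),np.cos(y),0])
S=np.array([.582,-.0302,0]); t=S-.0597*u-.032*v
arm.goto([t[0],t[1],.14],quat(y)); arm.sleep(.4)
o=arm.observe();c=arm.get_calibration('wrist');im=save('wrist','held')
print(o['eef_pos'],o['orientation'],o['width'],o['force'],o['wrist_torque'],o['t'])
json.dump({k:np.array(x).tolist() for k,x in c.items()},open('Ch.json','w'))
```

```text
[ 0.52193427 -0.06079297  0.14006733] [ 3.76304383e-06  9.99982039e-01 -5.99318370e-03  6.48398167e-05] 0.019120345734772618 [-0.15468808 -0.19202025 -0.67797454] [ 0.022843    0.09872372 -0.02439573] 11.7417
```

View pics/held.png

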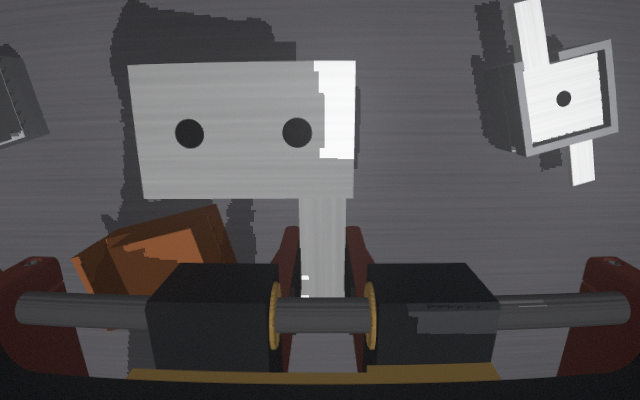

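The held picture shows the body's corners at (128,66), (355,61), (354,198) and (145,198), with holes at (189,133) and (297,132). I'll solve the shim's pose from these.

Run:
```python
from h import *
import json
from scipy.spatial.transform import Rotation as Ro
c=json.load(open('Ch.json'));g=cv2.imread('pics/held.png',0)
m=np.zeros_like(g); m[50:215,110:375]=np.uint8(g[50:215,110:375]>125)*255
k=cv2.convexHull(max(cv2.findContours(m[:196],0,1)[0],key=cv2.contourArea))
print(cv2.approxPolyDP(k,5,True).reshape(-1,2).tolist())
s=g[115:150,165:325];n,l,st,ce=cv2.connectedComponentsWithStats(np.uint8(s<90))
H=[ce[i]+[165,115] for i in range(1,n) if st[i,4]>200]; H.sort(key=lambda a:a[0]);print(H)
for z in(.158,.164): print(z,plane(c,H,z).round(4).tolist(), plane(c,[(128,66),(355,61),(354,198),(145,198)],z).round(4).tolist())
X=np.array([[27.5,45,10],[27.5,-45,10],[-27.5,-45,10],[-27.5,45,10],[0,22,10],[0,-22,10]])/1000
P=np.array([(128,66),(355,61),(354,198),(145,198),*H],float)
ok,r,t=cv2.solvePnP(X,P,np.array(c['K']),np.array([c['k1'],0,0,0.]))
R=np.array(c['R']);Rw=R.T@cv2.Rodrigues(r)[0];o=R.T@(t.ravel()-c['t'])
print('origin',o.round(4),'yaw/pitch/roll',Ro.from_matrix(Rw).as_euler('ZYX',degrees=True).round(2))
q,_=cv2.projectPoints(X,r,t,np.array(c['K']),np.array([c['k1'],0,0,0.]));print((q.reshape(-1,2)-P).round(1).tolist())
```

```text
[[355, 60], [352, 195], [144, 195], [128, 66]]
[array([189.03181818, 133.13484848]), array([296.70250368, 132.26951399])]
0.158 [[0.5823, -0.0054, 0.158], [0.5818, -0.0514, 0.158]] [[0.6105, 0.0178, 0.158], [0.6101, -0.0756, 0.158], [0.5528, -0.0758, 0.158], [0.5538, 0.0182, 0.158]]
0.164 [[0.5827, -0.0078, 0.164], [0.5823, -0.0518, 0.164]] [[0.6098, 0.0145, 0.164], [0.6094, -0.0751, 0.164], [0.5545, -0.0753, 0.164], [0.5555, 0.0148, 0.164]]
origin [ 0.5823 -0.0301  0.154 ] yaw/pitch/roll [-0.32  0.27 -0.82]
[[0.1, -0.5], [0.1, -0.7], [-1.0, 0.1], [-0.1, 0.5], [0.8, 0.5], [0.2, 0.2]]
```

The held shim is level, with its origin at (0.5823, −0.0301) and yaw about −0.4°. The target is (0.582, −0.0302) and −0.75°. Next I'll lower it under force guard and release.

Run:
```python
from h import *
import json
p=arm.observe()['eef_pos'];q=quat(np.radians(-1.05));x=p[0]-.0003;y=p[1]
arm.move_straight([x,y,.03],rotation=q,vel=.1)
arm.move_straight([x,y,.019],vel=.04); arm.sleep(.2)
f0=arm.observe()['force'][2]; z=.019
while z>.0125:
    z-=.0007; arm.move_straight([x,y,z],vel=.02); arm.sleep(.05); o=arm.observe()
    if o['force'][2]-f0>3: break
print('z',z,o['eef_pos'],f0,o['force'],o['wrist_torque'],o['t'])
arm.move_gripper(.035); arm.sleep(.2)
print(arm.observe()['force'],arm.observe()['width'])
arm.move_straight([x,y,.14],vel=.15)
arm.move_straight([x-.022,y+.027,.2],rotation=quat(0),vel=.15);arm.sleep(.3)
c=arm.get_calibration('wrist');save('wrist','placed');save('scene','sc2');print(arm.observe()['t'])
json.dump({k:np.array(v).tolist() for k,v in c.items()},open('Cp.json','w'))
a=cv2.imread('pics/placed.png');b=cv2.imread('pics/sc2.png')[200:325,200:450]
cv2.imwrite('pics/fin.png',np.vstack([a[60:260],cv2.resize(b,(640,320),interpolation=2)]))
```

```text
z 0.015500000000000003 [ 0.52175204 -0.06101469  0.01607377] -1.5787003463087887 [-2.92262446 -0.0265896   4.05081049] [0.0651159  0.37553399 0.01570864] 15.1667
[-0.26612585  0.05780255  1.02029605] 0.03478606868260128
17.8417
```

View pics/fin.png

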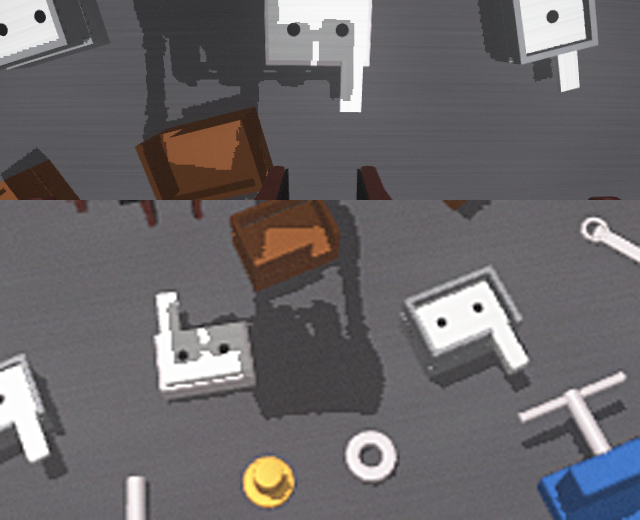

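The shim lies flat on the riser, with its holes at about (293,90) and (342,90) in the full wrist image. The other two shims have dropped and are still in the magazine. I'll do a final numeric check.

Run:
```python
from h import *
import json
c=json.load(open('Cp.json'));g=cv2.imread('pics/placed.png',0)
s=g[75:105,280:358];n,l,st,ce=cv2.connectedComponentsWithStats(np.uint8(s<85))
H=np.array([ce[i]+[280,75] for i in range(1,n) if 40<st[i,4]<300]);W=plane(c,H,.04)
print(H.round(1).tolist(),W.round(4).tolist(),W.mean(0).round(4)); d=W[0]-W[-1]; d=d*np.sign(d[1]);print('len',np.linalg.norm(d),'yaw',np.degrees(np.arctan2(-d[0],d[1])))
# dropped stack: top-shim hole spacing in scene view at z=.05
c=arm.get_calibration('scene');g=cv2.imread('pics/sc2.png',0);s=g[235:262,360:400]
n,l,st,ce=cv2.connectedComponentsWithStats(np.uint8(s<110));H=np.array([ce[i]+[360,235] for i in range(1,n) if 4<st[i,4]<60])
for z in(.05,.06):print(z,plane(c,H,z).round(4).tolist())
```

```text
[[293.1, 89.0], [341.6, 89.6]] [[0.583, -0.0083, 0.04], [0.5824, -0.0524, 0.04]] [ 0.5827 -0.0304  0.04  ]
len 0.0441070359168385 yaw -0.7603552293643376
0.05 [[0.5603, 0.2107, 0.05], [0.57, 0.2278, 0.05], [0.5932, 0.3002, 0.05], [0.5916, 0.2711, 0.05], [0.6008, 0.2285, 0.05]]
0.06 [[0.5647, 0.2085, 0.06], [0.5743, 0.2254, 0.06], [0.5973, 0.2971, 0.06], [0.5957, 0.2683, 0.06], [0.6047, 0.2261, 0.06]]
```

```bash
python3 -c "
from h import *
print(arm.sign_off(),arm.observe()['t'])"
```

```text
the job is handed in; nothing more can be done
the job is handed in; nothing more can be done
```

The job is done and handed in at about 18 s of robot time. I gripped the tab of the bottom shim in the larger magazine and drew it straight out 75 mm. I then lowered it onto the riser under force control (a rise of about 6 N at contact), released it and backed the arm away.

**Placement:** the last wrist-camera check put the shim's centre at (0.5827, −0.0304) with yaw −0.76°. The riser measured (0.582, −0.030) with yaw about −0.7°, so the shim is within about 1 mm and 0.1°, inside the 2 mm calibration accuracy.

**Magazine:** the scene view shows the other two shims still inside. The upper shim's holes fit the dropped height (0.05 m) better than the old one (0.06 m). No check failed or disagreed.

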